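# Latch the two-part casting mould shut

## Task

Close the two-part mould: push the blue half up against the aluminium half, throw the red latch lever right over so that its steel claw drops behind the keeper bar on the blue half, then swing the lever back and press it down over centre until it lies flat and holds the mould shut. Leave the other things on the worktop where they are.

Things in the scene. Friction and masses are not known exactly. Their poses are not given: they have to be found in the camera images.
- mould: Two-part casting mould bolted down on a dark base plate 225x120x10 mm: plain aluminium fixed half and blue sliding half, both 100 wide, tops at z 0.060. Origin on the worktop below the red lever's hinge. x axis: along the mould, blue to aluminium; y: along the lever's hinge pin; z up. Aluminium half: x -0.020 to 0.080. Blue half when shut: x -0.081 to -0.021. The latch lies on top along y = 0.
- hinge_axis (a point): Hinge of the red lever: the mould's x = 0, y = 0, height 0.073, between two steel ears 42 mm apart overall that rise to z 0.078.
- half (a joint): Opening of the blue half, m: 0 = shut, grows as it slides away along the mould's -x, to 0.036 at most. Stays where left (1.5 N friction), but two brass spring pins in the joint stand 5 mm proud: pushing it in past 0.005 takes up to 15 N more and it springs back to about 0.005 when let go. Only the shut latch holds it at 0.
- push_face (a point): Middle of the outer end face of the blue half (face 100 wide, z 0.012 to 0.060), at z 0.040; pushed along the mould's +x to close it.
- keeper (a point): Keeper: steel bar 6 mm thick at height 0.071, lying across the top of the blue half between two posts 27 mm apart (tops at z 0.0755). Moves with the blue half.
- lever (a joint): Red lever, rad, about hinge_axis: 0 = flat on the aluminium half, pointing along the mould's +x (shut); pi/2 upright; 2.09 = stop, thrown over towards the keeper. Stiff hinge: stays where left (about 0.5 N at the tip). With the claw hooked, swinging it below about 1.1 draws the blue half shut (under 5 N at the tip); below about 0.2 it passes over centre and holds itself down.
- lever_tip (a point): Free end of the red lever (plate 30 wide, 4 thick), 72 mm from the hinge. When shut the lever's upper face is at z 0.067.
- claw (a joint): Steel claw, rad, hinged on the lever 15 mm from the lever's hinge: 2.95 = folded back along the lever; equal to the lever's value when the claw is level, pointing at the keeper; about 0 when hooked and shut. Loose hinge: stays folded until the lever is thrown past about 1.9, then drops by its own weight towards the keeper.
- claw_nose (a point): Down-turned nose (20 wide, 14 deep, 4 thick) at the claw's end, 56 mm from the claw's hinge. It drops behind the keeper (on its -x side) only if the blue half stands at less than about 0.010 and the lever is at its stop; else it lands on or short of the bar.
- wood_block: Bystander: plain brown wood block 40x85x34 mm; origin at the centre of its underside.
- yoghurt_cup: Bystander: white paper cup with a red band, 96 mm wide, 108 mm high; origin at the centre of its underside.
- brass_brush: Bystander: thin brush with a wooden handle, 132 mm long, lying flat; origin at the centre of its underside.
- tweezers: Bystander: steel tweezers 126 mm long, lying flat; origin at the centre of its underside.
- spare_clip_0: Bystander: small black binder clip, 19x46x13 mm; origin at the centre of its underside.
- spare_clip_1: Bystander: second small black binder clip, 19x46x13 mm; origin at the centre of its underside.

How it is judged:
By the outcome, as a careful person would: the job done as asked, in the order asked, and still so for the second after the job is handed in, with the robot touching nothing.
It also fails if it takes over 48 s, if anything falls off the work surface, if the arm or the gripper's body presses on something with over 40 N, if the wrist force passes 120 N, or if a joint passes its speed limit or range.

## Robot

A 7-joint arm with a two-finger parallel gripper is mounted at the origin on a cart in front of the work surface, level with it; the furniture and walls round the work are solid. World frame = base frame: x ahead of the robot, y to its left, z up, the work surface at z = 0. Lengths are in m, angles in rad, forces in N, time in s.
With the tool pointing down it reaches from about 0.35 to 0.9 m from the base axis. Payload 8.1 kg.
Tool frame: the origin (TCP) lies between the finger pads; the fingertips stand 25 mm ahead of it and the grasp point (between the pads) lies 6 mm ahead of it (manip.tcp_to_tips is the distance from the TCP to the fingertips, in m); z points along the fingers, x is the direction in which the jaws open and shut, and the axes are right-handed (so a half turn about z gives the same grasp; the last joint's range is limited). The gripper opens to 92 mm and grips with 3 to 60 N. Pads are 19 mm wide; open, the fingers measure 130 mm over their backs; the gripper's body (75 mm by 190 mm) begins 47 mm behind the grasp point.
Start: joints at [1.158, 0.434, 0.025, 1.573, -0.012, 1.134, -0.075], TCP at [0.191, -0.595, 0.252] pointing down, gripper open.
Joint ranges: [-2.62, 2.62], [-0.44, 2.09], [-1.27, 1.32], [0.08, 2.57], [-1.32, 4.46], [0.12, 2], [-2.74, 2.74]. Speed limits (rad/s): [2.22, 2.22, 3.01, 3.01, 3.14, 3.14, 3.14].

## Interface

Orientations are given as a unit quaternion [w, x, y, z].
In Python, from bench import manip, viewer, sign_off gives the robot as it stands.
- The arm moves only by the tool send_rows, never from a script. Its argument "targets" is a list of rows, each an object of numbers: "dx", "dy", "dz": the shift along the world's x, y, z in cm; "wx", "wy", "wz": the turn, a rotation vector about the world's x, y, z in rad; "jaw": the opening in per cent of the stroke, from 0 (shut) to 100 (fully open). In form: [{"dx": .., "dy": .., "dz": .., "wx": .., "wy": .., "wz": .., "jaw": ..}, ...]. A call has 1 to 10 rows; each row shifts and turns the pose as measured when the row begins; what a row does not reach is not made up. A row lasts 1/12 s, in which the tool goes at most 41.7 mm and 7.16 degrees, less where a joint would pass 70% of its speed; a pose out of reach is approached as far as the arm can. A call is refused whole if a number of a shift passes 4.17 or a number of a turn 0.125, either way. A call with a gripper value outside its range is refused whole. The fingers move at their own pace and stop on an object; "grip_force" is the grip in N (left out, the last holds). Time passes only in rows, so rows that do not move let the fingers close. It gives the time, the measured TCP pose, the force and the opening at its end, in the units of the state.
- manip.get_state(): the state, without advancing time (a new reading comes with each control period).
- viewer.capture(name): name is "scene" or "top"; returns a dict with "img" (384x512x3 uint8, blue, green, red), "range_z" (384x512 float32, m along the optical axis (not along the pixel's ray), 0 where there is no reading), "fx", "fy", "cx", "cy" (pixels), "T" (4x4, takes a point from camera to world coordinates). Camera axes: x right, y down, z forward; pixel columns grow to the right and rows downward; lengths in m; the calibration is good to about 2 mm. A picture is of the moment at which its call begins.
- sign_off(): hands the job in, once; it reports no verdict.
The state is a dict: "t": time; "qpos": joint angles; "dq": joint speeds; "joint_torque": joint torques, N m; "tool_pos": TCP position; "tcp_rot": TCP orientation; "force": force on the tool from outside, world axes, zero at the start; "ft_torque": the same for the moment, N m; "finger_gap": finger opening in m.
Only numpy, scipy, OpenCV 4.12 (cv2) and the standard library are available. Lean on these libraries where they do the work, as an engineer would, in place of code of your own. Each camera call takes 0.05 s, during which the arm holds its last target.

## Working session

There is one attempt and no reset: what is moved stays moved. The work goes in short steps, Python scripts to look and compute and a tool call to move; the robot and the scene stay as the last step left them, time stands still between calls to the robot, and variables do not carry over. Pictures are saved under pics/ and viewed, and the job is handed in when it is done.

Besides the shell and the picture viewer there is one more tool, called after "Emit:" in YAML: its name, and indented under it one key for each argument. send_rows: Moves the arm, as the interface text tells. Its arguments: {"type":"object","properties":{"targets":{"type":"array"},"grip_force":{"type":"number"}},"required":["targets"]}

```bash
mkdir -p pics; ls
python3 - <<'E'
from bench import manip, viewer
import cv2,numpy as np
s=manip.get_state(); print({k:np.round(v,3).tolist() for k,v in s.items()})
for n in("scene","top"):
    c=viewer.capture(n); cv2.imwrite(f"pics/{n}0.png",c["img"]); np.savez(f"{n}0.npz",**c)
    print(n,c["fx"],c["fy"],c["cx"],c["cy"],np.round(c["T"],3).tolist())
E
```

```text
pics
{'t': 0.0, 'qpos': [1.158, 0.435, 0.025, 1.574, -0.012, 1.134, -0.075], 'dq': [-0.001, 0.001, -0.0, 0.0, -0.0, 0.0, -0.0], 'joint_torque': [-0.001, -66.786, 0.985, -31.447, -0.061, 0.043, 0.0], 'tool_pos': [0.19, -0.595, 0.251], 'tcp_rot': [-0.0, 0.808, -0.59, -0.001], 'force': [0.177, -0.264, -0.512], 'ft_torque': [0.002, 0.04, -0.038], 'finger_gap': 0.092}
scene 436.432297586157 436.432297586157 258.1698160211055 196.8798622849881 [[-0.5, -0.553, 0.666, -0.194], [-0.865, 0.3, -0.401, 0.476], [0.023, -0.777, -0.629, 0.842], [0.0, 0.0, 0.0, 1.0]]
top 498.1754622020186 498.1754622020186 256.71815630229065 191.38071732700308 [[-0.026, -0.989, 0.147, 0.376], [-1.0, 0.027, 0.006, -0.012], [-0.01, -0.146, -0.989, 1.592], [0.0, 0.0, 0.0, 1.0]]
```

View pics/scene0.png

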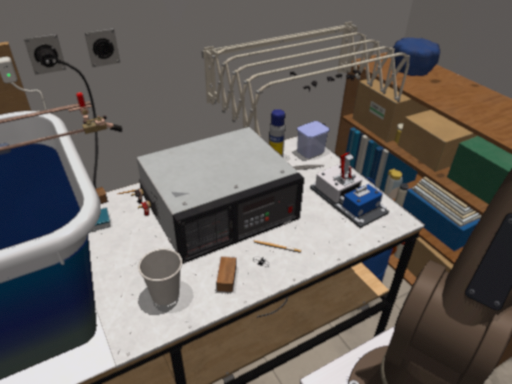

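View pics/top0.png

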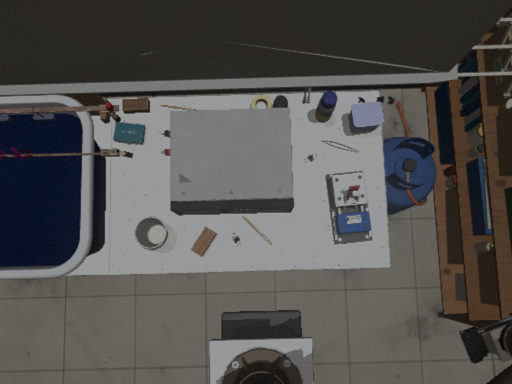

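```bash
cat > h.py <<'E'
import numpy as np,cv2
def load(f):
    return dict(np.load(f))
def w(c,u,v,z=None):
    T=c["T"]; d=np.array([(u-c["cx"])/c["fx"],(v-c["cy"])/c["fy"],1.0])
    if z is None:
        r=c["range_z"][int(round(v)),int(round(u))]; return T[:3,:3]@(d*r)+T[:3,3]
    D=T[:3,:3]@d; return T[:3,3]+D*(z-T[2,3])/D[2]
def proj(c,p):
    T=c["T"]; q=T[:3,:3].T@(np.asarray(p)-T[:3,3]); return [c["fx"]*q[0]/q[2]+c["cx"],c["fy"]*q[1]/q[2]+c["cy"]]
E
python3 - <<'E'
from h import *
t=load("top0.npz"); s=load("scene0.npz")
a=cv2.resize(t["img"][165:250,315:395],None,fx=7,fy=7,interpolation=cv2.INTER_CUBIC); cv2.imwrite("pics/tc0.png",a)
a=cv2.resize(s["img"][140:230,300:400],None,fx=6.5,fy=6.5,interpolation=cv2.INTER_CUBIC); cv2.imwrite("pics/sc0.png",a)
E
```

```text
(no output)
```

View pics/tc0.png

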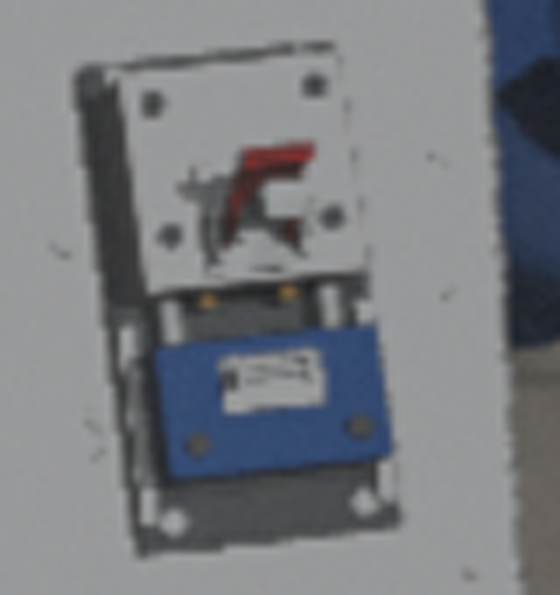

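View pics/sc0.png

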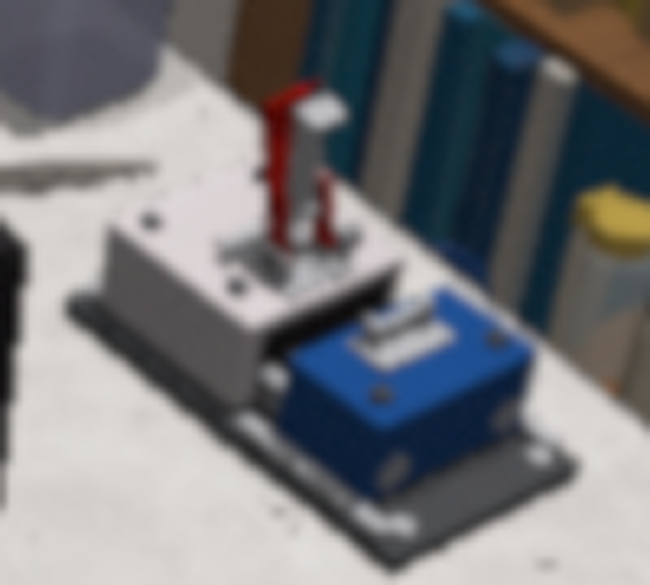

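```bash
cat > fit.py <<'E'
from h import *
from scipy.optimize import least_squares
t=load("top0.npz"); s=load("scene0.npz")
T=lambda x,y:(315+(x+.5)/7-.5,165+(y+.5)/7-.5)
S=lambda x,y:(300+(x+.5)/6.5-.5,140+(y+.5)/6.5-.5)
# mould coords (x,y,z), flag blue
L=[(t,T(155,350),(-.021,.05,.06,1)),(t,T(375,327),(-.021,-.05,.06,1)),(t,T(392,462),(-.081,-.05,.06,1)),(t,T(172,480),(-.081,.05,.06,1)),
(t,T(118,72),(.08,.05,.06,0)),(t,T(338,47),(.08,-.05,.06,0)),(t,T(366,272),(-.02,-.05,.06,0)),(t,T(148,292),(-.02,.05,.06,0)),
(s,S(285,358),(-.021,.05,.06,1)),(s,S(380,428),(-.081,.05,.06,1)),(s,S(533,350),(-.081,-.05,.06,1)),(s,S(435,290),(-.021,-.05,.06,1)),
(s,S(105,220),(.08,.05,.06,0)),(s,S(252,330),(-.02,.05,.06,0)),(s,S(400,265),(-.02,-.05,.06,0))]
def M(p,q):
    x0,y0,a,o=p; X=q[0]-o*q[3]; return [x0+np.cos(a)*X-np.sin(a)*q[1], y0+np.sin(a)*X+np.cos(a)*q[1], q[2]]
def run(L):
    f=lambda p:np.ravel([np.subtract(proj(c,M(p,q)),uv) for c,uv,q in L])
    r=least_squares(f,[.6,-.25,.13,.025],loss='soft_l1'); return r
if __name__=="__main__":
  for LL in(L,L[:8],L[8:]):
    r=run(LL); print(np.round(r.x,4)); print(np.round(r.fun.reshape(-1,2),2).tolist())
  p=run(L).x
  print("depth heights", [ (np.round(w(t,*T(x,y)),4).tolist()) for x,y in((200,80),(250,90),(280,440),(330,130),(300,440),(60,300))])
  print("red", [ (np.round(w(t,*T(x,y)),4).tolist()) for x,y in((280,157),(260,155),(300,155),(290,235))])
  print("red s", [ (np.round(w(s,*S(x,y)),4).tolist()) for x,y in((275,110),(320,110),(310,150),(280,200))])
E
python3 fit.py
```

```text
[ 0.5725 -0.2914  0.0754  0.0224]
[[-0.78, -0.55], [0.01, -0.56], [0.21, -0.48], [-0.77, 0.27], [-0.42, -0.03], [0.0, 0.3], [0.28, -0.21], [-0.73, 0.23], [-0.07, -0.09], [0.06, 0.41], [1.39, 0.36], [1.51, -0.94], [-0.07, -0.03], [-0.51, -0.0], [1.29, -1.04]]
[ 0.5727 -0.2922  0.0747  0.0238]
[[-0.49, -0.21], [0.31, -0.2], [0.49, -0.12], [-0.5, 0.61], [-0.16, -0.12], [0.27, 0.23], [0.53, -0.27], [-0.48, 0.14]]
[ 0.5714 -0.2894  0.0903  0.02  ]
[[-0.61, -0.07], [-0.27, 0.32], [0.68, 0.0], [0.63, -1.17], [-0.52, 0.57], [-0.56, 0.49], [0.92, -0.83]]
depth heights [[0.6445, -0.2738, 0.0556], [0.6379, -0.2943, 0.0642], [0.4824, -0.2992, 0.0636], [0.6198, -0.3297, 0.0592], [0.4822, -0.308, 0.0631], [0.5534, -0.2137, 0.0023]]
red [[0.595, -0.2901, 0.1466], [0.5965, -0.2824, 0.1434], [0.5957, -0.2987, 0.1456], [0.5697, -0.3042, 0.0863]]
red s [[0.5932, -0.2787, 0.141], [0.5777, -0.2907, 0.1463], [0.5764, -0.2878, 0.1266], [0.5784, -0.277, 0.1015]]
```

Emit:
send_rows:
  targets:
    - {"dx": 2.5, "dy": 3, "dz": 0, "wz": -0.04, "jaw": 0}
    - {"dx": 2.5, "dy": 3, "dz": 0, "wz": -0.04, "jaw": 0}
    - {"dx": 2.5, "dy": 3, "dz": 0, "wz": -0.04, "jaw": 0}
    - {"dx": 2.5, "dy": 3, "dz": 0, "wz": -0.04, "jaw": 0}
    - {"dx": 2.5, "dy": 3, "dz": 0, "wz": -0.04, "jaw": 0}
    - {"dx": 2.5, "dy": 3, "dz": 0, "wz": -0.04, "jaw": 0}
    - {"dx": 2.5, "dy": 3, "dz": 0, "wz": 0, "jaw": 0}
    - {"dx": 2.5, "dy": 3, "dz": 0, "wz": 0, "jaw": 0}
    - {"dx": 2.5, "dy": 3, "dz": 0, "wz": 0, "jaw": 0}
    - {"dx": 2, "dy": 2, "dz": 0, "wz": 0, "jaw": 0}
  grip_force: 20

```text
schema error: expected keys dx, dy, dz, wx, wy, wz, jaw
```

Emit:
send_rows:
  targets:
    - {"dx": 2.5, "dy": 3, "dz": 0, "wx": 0, "wy": 0, "wz": -0.04, "jaw": 0}
    - {"dx": 2.5, "dy": 3, "dz": 0, "wx": 0, "wy": 0, "wz": -0.04, "jaw": 0}
    - {"dx": 2.5, "dy": 3, "dz": 0, "wx": 0, "wy": 0, "wz": -0.04, "jaw": 0}
    - {"dx": 2.5, "dy": 3, "dz": 0, "wx": 0, "wy": 0, "wz": -0.04, "jaw": 0}
    - {"dx": 2.5, "dy": 3, "dz": 0, "wx": 0, "wy": 0, "wz": -0.04, "jaw": 0}
    - {"dx": 2.5, "dy": 3, "dz": 0, "wx": 0, "wy": 0, "wz": -0.04, "jaw": 0}
    - {"dx": 2.5, "dy": 3, "dz": 0, "wx": 0, "wy": 0, "wz": 0, "jaw": 0}
    - {"dx": 2.5, "dy": 3, "dz": 0, "wx": 0, "wy": 0, "wz": 0, "jaw": 0}
    - {"dx": 2.5, "dy": 3, "dz": 0, "wx": 0, "wy": 0, "wz": 0, "jaw": 0}
    - {"dx": 2, "dy": 2, "dz": 0, "wx": 0, "wy": 0, "wz": 0, "jaw": 0}
  grip_force: 20

```text
t: 0.93
tool_pos: [0.4323, -0.2951, 0.2472]
tcp_rot: [0.002, 0.721, -0.693, -0.005]
force: [0.4, 0.2, 0.0]
finger_gap: 0.0297
```

Emit:
send_rows:
  targets:
    - {"dx": 0, "dy": -0.4, "dz": -3.5, "wx": 0, "wy": 0, "wz": 0.035, "jaw": 0}
    - {"dx": 0, "dy": 0, "dz": -3.5, "wx": 0, "wy": 0, "wz": 0, "jaw": 0}
    - {"dx": 0, "dy": 0, "dz": -3.5, "wx": 0, "wy": 0, "wz": 0, "jaw": 0}
    - {"dx": 0, "dy": 0, "dz": -3.5, "wx": 0, "wy": 0, "wz": 0, "jaw": 0}
    - {"dx": 0, "dy": 0, "dz": -3, "wx": 0, "wy": 0, "wz": 0, "jaw": 0}
    - {"dx": 0, "dy": 0, "dz": -1, "wx": 0, "wy": 0, "wz": 0, "jaw": 0}
    - {"dx": 0, "dy": 0, "dz": 0, "wx": 0, "wy": 0, "wz": 0, "jaw": 0}

```text
t: 1.52
tool_pos: [0.4403, -0.2884, 0.0616]
tcp_rot: [-0.002, 0.74, -0.673, -0.002]
force: [-0.4, -0.1, 0.7]
finger_gap: 0.0005
```

```bash
cat > snap.py <<'E'
import sys
from bench import manip, viewer
from h import *
n=sys.argv[1]
s=manip.get_state(); print({k:np.round(s[k],4).tolist() for k in("t","tool_pos","tcp_rot","force","finger_gap")})
ims=[]
for v,(r0,r1,c0,c1) in(("top",(160,255,310,400)),("scene",(115,230,295,405))):
    c=viewer.capture(v); np.savez(f"{v}{n}.npz",**c)
    a=c["img"][r0:r1,c0:c1]; k=560/(r1-r0); a=cv2.resize(a,(390,560) if 0 else None,fx=k,fy=k,interpolation=cv2.INTER_CUBIC); ims.append(a[:560]); print(v,k)
h=min(i.shape[0] for i in ims); o=np.hstack([i[:h] for i in ims]); k=min(1,800/o.shape[1]); print("shrink",k)
cv2.imwrite(f"pics/s{n}.png",cv2.resize(o,None,fx=k,fy=k))
E
python3 snap.py 1
```

```text
{'t': 1.5167, 'tool_pos': [0.4403, -0.2884, 0.0616], 'tcp_rot': [-0.0016, 0.7398, -0.6728, -0.0018], 'force': [-0.4026, -0.1052, 0.6971], 'finger_gap': 0.0005}
top 5.894736842105263
scene 4.869565217391305
shrink 0.7497656982193065
```

View pics/s1.png

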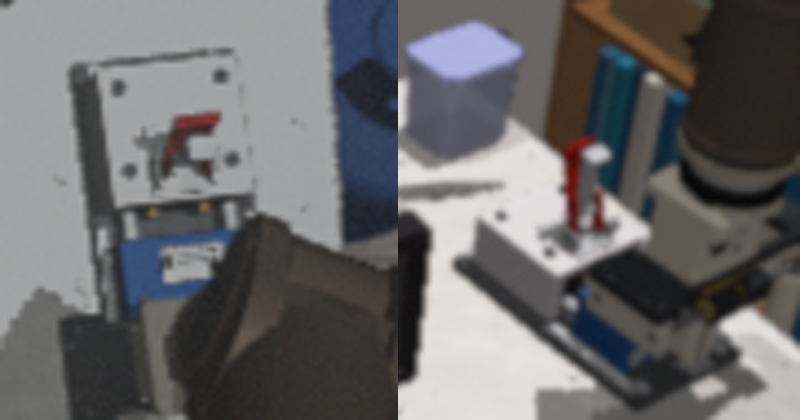

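Emit:
send_rows:
  targets:
    - {"dx": 0, "dy": -1.3, "dz": 0, "wx": 0, "wy": 0, "wz": 0, "jaw": 0}
    - {"dx": 0.7, "dy": 0, "dz": 0, "wx": 0, "wy": 0, "wz": 0, "jaw": 0}
    - {"dx": 0.7, "dy": 0, "dz": 0, "wx": 0, "wy": 0, "wz": 0, "jaw": 0}
    - {"dx": 0.5, "dy": 0, "dz": 0, "wx": 0, "wy": 0, "wz": 0, "jaw": 0}
    - {"dx": 0.3, "dy": 0, "dz": 0, "wx": 0, "wy": 0, "wz": 0, "jaw": 0}

```text
t: 2.03
tool_pos: [0.4664, -0.3065, 0.0689]
tcp_rot: [-0.002, 0.739, -0.674, 0.003]
force: [-2.7, 1.1, -1.2]
finger_gap: 0.0004
```

Emit:
send_rows:
  targets:
    - {"dx": 0.3, "dy": 0, "dz": -0.3, "wx": 0, "wy": 0, "wz": 0, "jaw": 0}
    - {"dx": 0.3, "dy": 0.1, "dz": -0.3, "wx": 0, "wy": 0, "wz": 0, "jaw": 0}
    - {"dx": 0.2, "dy": 0, "dz": 0, "wx": 0, "wy": 0, "wz": 0, "jaw": 0}

```text
t: 2.28
tool_pos: [0.476, -0.3059, 0.0635]
tcp_rot: [-0.002, 0.739, -0.674, 0.004]
force: [-1.4, 0.8, 0.2]
finger_gap: 0.0005
```

Emit:
send_rows:
  targets:
    - {"dx": 0.3, "dy": 0, "dz": 0, "wx": 0, "wy": 0, "wz": 0, "jaw": 0}
    - {"dx": 0.2, "dy": 0, "dz": 0, "wx": 0, "wy": 0, "wz": 0, "jaw": 0}

```text
t: 2.45
tool_pos: [0.4791, -0.3057, 0.063]
tcp_rot: [-0.001, 0.739, -0.674, 0.002]
force: [-9.2, -0.2, 6.0]
finger_gap: 0.0004
```

Emit:
send_rows:
  targets:
    - {"dx": 0.3, "dy": 0, "dz": 0, "wx": 0, "wy": 0, "wz": 0, "jaw": 0}
    - {"dx": 0.2, "dy": 0, "dz": 0, "wx": 0, "wy": 0, "wz": 0, "jaw": 0}

```text
t: 2.62
tool_pos: [0.4798, -0.3057, 0.0623]
tcp_rot: [0.001, 0.738, -0.675, -0.002]
force: [-7.6, -0.2, 5.0]
finger_gap: 0.0002
```

Emit:
send_rows:
  targets:
    - {"dx": -2, "dy": 0, "dz": 0, "wx": 0, "wy": 0, "wz": 0, "jaw": 0}
    - {"dx": -1.5, "dy": 0, "dz": 1, "wx": 0, "wy": 0, "wz": 0, "jaw": 0}
    - {"dx": 0, "dy": 0, "dz": 4, "wx": 0, "wy": 0, "wz": 0, "jaw": 0}
    - {"dx": 0, "dy": 0, "dz": 4, "wx": 0, "wy": 0, "wz": 0, "jaw": 0}
    - {"dx": 0, "dy": 0, "dz": 4, "wx": 0, "wy": 0, "wz": 0, "jaw": 0}
    - {"dx": 0, "dy": 0, "dz": 3, "wx": 0, "wy": 0, "wz": 0, "jaw": 0}

```text
t: 3.12
tool_pos: [0.4401, -0.3019, 0.2206]
tcp_rot: [0.002, 0.739, -0.674, -0.009]
force: [1.2, -0.5, 0.4]
finger_gap: 0.0002
```

```bash
python3 snap.py 2
```

```text
{'t': 3.1167, 'tool_pos': [0.4401, -0.3019, 0.2206], 'tcp_rot': [0.0023, 0.7388, -0.6739, -0.0087], 'force': [1.2263, -0.5179, 0.4387], 'finger_gap': 0.0002}
top 5.894736842105263
scene 4.869565217391305
shrink 0.7497656982193065
```

View pics/s2.png

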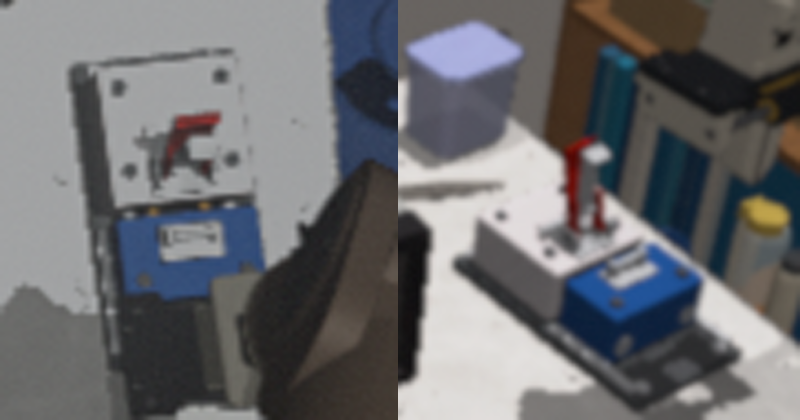

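Emit:
send_rows:
  targets:
    - {"dx": 3.5, "dy": 0.2, "dz": 0, "wx": 0, "wy": 0, "wz": 0, "jaw": 0}
    - {"dx": 3.5, "dy": 0.2, "dz": 0, "wx": 0, "wy": 0, "wz": 0, "jaw": 0}
    - {"dx": 3.5, "dy": 0.2, "dz": 0, "wx": 0, "wy": 0, "wz": 0, "jaw": 0}
    - {"dx": 3.5, "dy": 0.3, "dz": 0, "wx": 0, "wy": 0, "wz": 0, "jaw": 0}
    - {"dx": 3.5, "dy": 0.3, "dz": 0, "wx": 0, "wy": 0, "wz": 0, "jaw": 0}
    - {"dx": 2.5, "dy": 0.3, "dz": 0, "wx": 0, "wy": 0, "wz": 0, "jaw": 0}
    - {"dx": 0, "dy": 0, "dz": 0, "wx": 0, "wy": 0, "wz": 0, "jaw": 0}

```text
t: 3.8
tool_pos: [0.6503, -0.286, 0.2231]
tcp_rot: [0.001, 0.738, -0.675, -0.003]
force: [-0.6, 1.5, -0.0]
finger_gap: 0.0004
```

Emit:
send_rows:
  targets:
    - {"dx": 0, "dy": 0, "dz": -3.5, "wx": 0, "wy": 0, "wz": 0, "jaw": 0}
    - {"dx": 0, "dy": 0, "dz": -3, "wx": 0, "wy": 0, "wz": 0, "jaw": 0}
    - {"dx": 0, "dy": 0, "dz": -1.5, "wx": 0, "wy": 0, "wz": 0, "jaw": 0}
    - {"dx": -1, "dy": -0.1, "dz": 0, "wx": 0, "wy": 0, "wz": 0, "jaw": 0}
    - {"dx": -1, "dy": -0.1, "dz": 0, "wx": 0, "wy": 0, "wz": 0, "jaw": 0}
    - {"dx": -1, "dy": -0.1, "dz": 0, "wx": 0, "wy": 0, "wz": 0, "jaw": 0}

```text
t: 4.3
tool_pos: [0.6239, -0.2838, 0.1342]
tcp_rot: [-0.001, 0.74, -0.672, -0.004]
force: [0.2, 0.5, 0.9]
finger_gap: 0.0002
```

Emit:
send_rows:
  targets:
    - {"dx": -0.8, "dy": -0.4, "dz": 0.2, "wx": 0, "wy": 0, "wz": 0, "jaw": 0}
    - {"dx": -0.8, "dy": -0.1, "dz": 0, "wx": 0, "wy": 0, "wz": 0, "jaw": 0}
    - {"dx": -0.8, "dy": -0.1, "dz": 0, "wx": 0, "wy": 0, "wz": 0, "jaw": 0}
    - {"dx": -0.6, "dy": 0, "dz": 0, "wx": 0, "wy": 0, "wz": 0, "jaw": 0}

```text
t: 4.63
tool_pos: [0.591, -0.2902, 0.1351]
tcp_rot: [-0.001, 0.74, -0.672, -0.004]
force: [1.6, -0.9, 1.3]
finger_gap: 0.0006
```

```bash
python3 snap.py 3
```

```text
{'t': 4.6333, 'tool_pos': [0.591, -0.2902, 0.1351], 'tcp_rot': [-0.0008, 0.7402, -0.6724, -0.0041], 'force': [1.606, -0.9346, 1.3293], 'finger_gap': 0.0006}
top 5.894736842105263
scene 4.869565217391305
shrink 0.7497656982193065
```

View pics/s3.png

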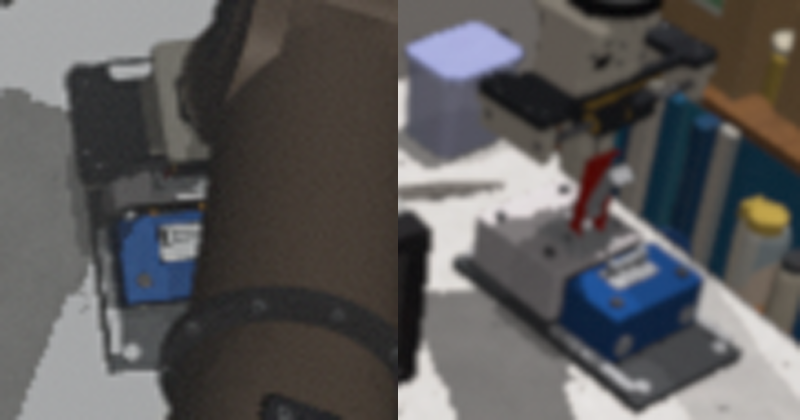

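Lever is past upright, claw still folded; keep pushing towards the stop.

Emit:
send_rows:
  targets:
    - {"dx": -0.6, "dy": 0, "dz": 0, "wx": 0, "wy": 0, "wz": 0, "jaw": 0}
    - {"dx": -0.5, "dy": 0, "dz": 0, "wx": 0, "wy": 0, "wz": 0, "jaw": 0}
    - {"dx": -0.3, "dy": 0, "dz": 0, "wx": 0, "wy": 0, "wz": 0, "jaw": 0}

```text
t: 4.98
tool_pos: [0.5773, -0.29, 0.1358]
tcp_rot: [-0.001, 0.74, -0.672, -0.003]
force: [0.9, -0.4, -0.4]
finger_gap: 0.0005
```

Emit:
send_rows:
  targets:
    - {"dx": -0.4, "dy": 0, "dz": 0, "wx": 0, "wy": 0, "wz": 0, "jaw": 0}
    - {"dx": -0.3, "dy": 0, "dz": 0, "wx": 0, "wy": 0, "wz": 0, "jaw": 0}

```text
t: 5.15
tool_pos: [0.5717, -0.2897, 0.1364]
tcp_rot: [-0.002, 0.741, -0.672, -0.002]
force: [11.1, -0.5, -2.2]
finger_gap: 0.0002
```

Emit:
send_rows:
  targets:
    - {"dx": -0.1, "dy": 0, "dz": 0, "wx": 0, "wy": 0, "wz": 0, "jaw": 0}
    - {"dx": -0.1, "dy": 0, "dz": 0, "wx": 0, "wy": 0, "wz": 0, "jaw": 0}
    - {"dx": -0.1, "dy": 0, "dz": 0, "wx": 0, "wy": 0, "wz": 0, "jaw": 0}
    - {"dx": -0.1, "dy": 0, "dz": 0, "wx": 0, "wy": 0, "wz": 0, "jaw": 0}
    - {"dx": -0.1, "dy": 0, "dz": 0, "wx": 0, "wy": 0, "wz": 0, "jaw": 0}
    - {"dx": -0.1, "dy": 0, "dz": 0, "wx": 0, "wy": 0, "wz": 0, "jaw": 0}

```text
t: 5.65
tool_pos: [0.5707, -0.2891, 0.1385]
tcp_rot: [-0.006, 0.741, -0.671, 0.004]
force: [5.1, 0.1, -0.5]
finger_gap: 0.0002
```

```bash
python3 snap.py 4
```

```text
{'t': 5.65, 'tool_pos': [0.5707, -0.2891, 0.1385], 'tcp_rot': [-0.0059, 0.7414, -0.671, 0.0035], 'force': [5.1326, 0.0644, -0.5353], 'finger_gap': 0.0002}
top 5.894736842105263
scene 4.869565217391305
shrink 0.7497656982193065
```

View pics/s4.png

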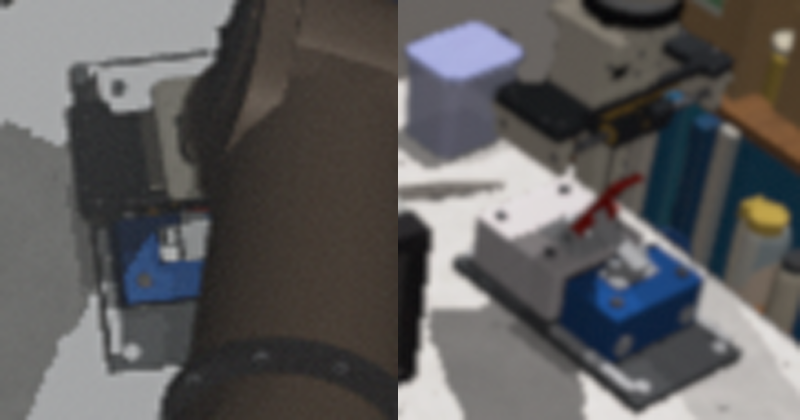

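Emit:
send_rows:
  targets:
    - {"dx": 2, "dy": 0, "dz": 0, "wx": 0, "wy": 0, "wz": 0, "jaw": 0}
    - {"dx": 0.5, "dy": 0, "dz": 3, "wx": 0, "wy": 0, "wz": 0, "jaw": 0}
    - {"dx": 0, "dy": 0, "dz": 3.5, "wx": 0, "wy": 0, "wz": 0, "jaw": 0}
    - {"dx": -3.5, "dy": 0, "dz": 1, "wx": 0, "wy": 0, "wz": 0, "jaw": 0}
    - {"dx": -3.5, "dy": 0, "dz": 0, "wx": 0, "wy": 0, "wz": 0, "jaw": 0}
    - {"dx": -3.5, "dy": -0.2, "dz": 0, "wx": 0, "wy": 0, "wz": 0, "jaw": 0}
    - {"dx": -1, "dy": -0.3, "dz": 0, "wx": 0, "wy": 0, "wz": 0, "jaw": 0}

```text
t: 6.33
tool_pos: [0.4735, -0.291, 0.2116]
tcp_rot: [-0.003, 0.743, -0.67, -0.004]
force: [-0.1, -0.9, 0.3]
finger_gap: 0.0005
```

```bash
python3 snap.py 5
python3 - <<'E'
from h import *
s=load("scene5.npz"); a=s["img"][150:215,335:405]; cv2.imwrite("pics/s5z.png",cv2.resize(a,None,fx=9,fy=9,interpolation=cv2.INTER_CUBIC))
E
```

```text
{'t': 6.3333, 'tool_pos': [0.4735, -0.291, 0.2116], 'tcp_rot': [-0.0027, 0.7426, -0.6697, -0.0038], 'force': [-0.0786, -0.888, 0.3305], 'finger_gap': 0.0005}
top 5.894736842105263
scene 4.869565217391305
shrink 0.7497656982193065
```

View pics/s5.png

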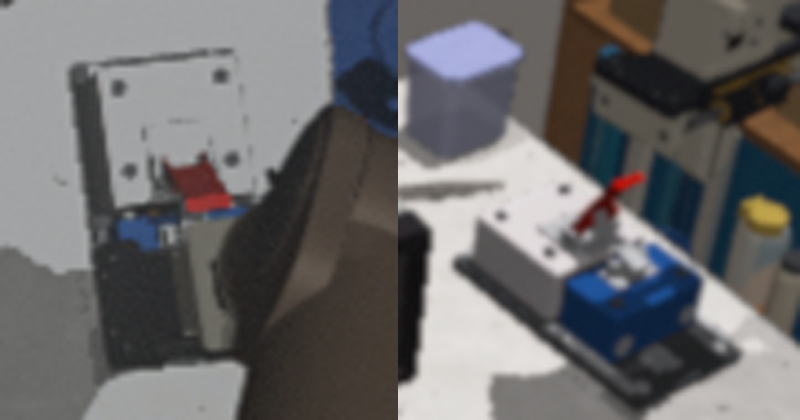

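View pics/s5z.png

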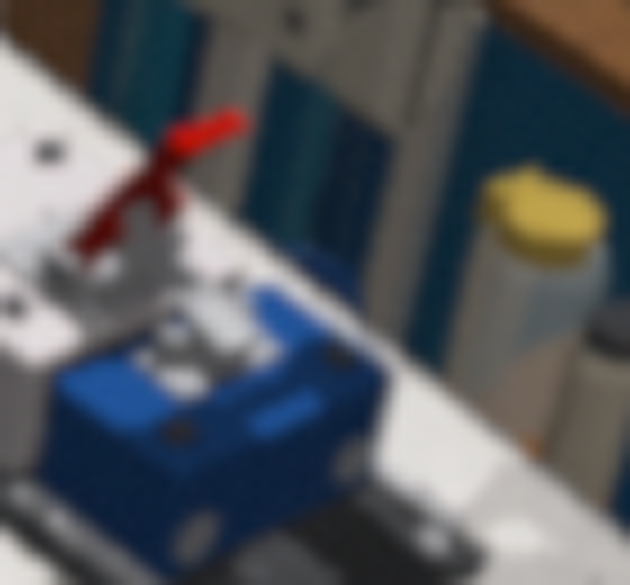

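Run:
```python
from h import *
s=load("scene5.npz"); x0,y0,a=.5725,-.292,.077
for v in range(182,194):
  row=[]
  for u in range(349,367,2):
    p=w(s,u,v); d=p[:2]-[x0,y0]; m=[d[0]*np.cos(a)+d[1]*np.sin(a),-d[0]*np.sin(a)+d[1]*np.cos(a)]
    row.append("%3d,%3d,%3d"%(m[0]*1e3,m[1]*1e3,p[2]*1e3))
  print(v," | ".join(row))
```

```text
182 -14,  2, 67 | -13, -7, 63 | -35, 10, 84 | -35,  0, 79 | -42,  0, 84 | -44, -5, 83 | -44,-14, 79 | -31,-39, 61 | -34,-45, 60
183 -15,  2, 64 | -17, -4, 62 | -21, -7, 64 | -40,  6, 82 | -46,  5, 85 | -47, -2, 82 | -48,-10, 80 | -47,-20, 75 | -38,-41, 60
184 -18,  5, 63 | -18, -3, 59 | -19,-11, 57 | -41,  7, 79 | -45,  2, 79 | -50,  0, 82 | -51, -6, 80 | -48,-19, 72 | -39,-40, 58
185 -16,  2, 57 | -17, -5, 54 | -21, -9, 55 | -30, -7, 62 | -50,  8, 81 | -50,  0, 78 | -55, -2, 80 | -59, -7, 80 | -46,-33, 61
186 -20,  6, 57 | -18, -4, 52 | -43, 16, 77 | -46, 10, 76 | -51,  8, 78 | -56,  6, 81 | -56, -2, 77 | -59, -8, 76 | -52,-26, 64
187 -20,  5, 53 | -29,  7, 60 | -44, 16, 74 | -51, 16, 78 | -43, -2, 65 | -55,  3, 75 | -62,  3, 80 | -63, -4, 77 | -54,-25, 62
188 -32, 18, 63 | -34, 12, 62 | -47, 18, 73 | -48, 11, 70 | -46,  0, 65 | -60,  9, 77 | -61,  1, 75 | -57,-12, 66 | -59,-18, 65
189 -35, 21, 63 | -37, 15, 61 | -46, 17, 68 | -47,  9, 65 | -49,  2, 64 | -59,  7, 72 | -56, -6, 64 | -56,-15, 61 | -59,-19, 61
190 -37, 23, 61 | -42, 20, 63 | -48, 18, 66 | -50, 12, 65 | -53,  7, 65 | -56,  2, 64 | -55, -8, 59 | -60,-10, 62 | -65,-13, 64
191 -43, 29, 63 | -45, 23, 62 | -50, 19, 64 | -52, 14, 63 | -57, 10, 65 | -59,  4, 64 | -63,  1, 65 | -63, -8, 61 | -68,-11, 63
192 -47, 33, 64 | -49, 27, 63 | -49, 18, 60 | -57, 19, 65 | -61, 15, 66 | -62,  7, 63 | -63,  0, 61 | -68, -2, 63 | -71, -7, 63
193 -47, 32, 61 | -52, 29, 62 | -54, 24, 62 | -61, 23, 66 | -63, 16, 64 | -64,  9, 62 | -67,  3, 61 | -72,  1, 63 | -73, -6, 61
```

Emit:
send_rows:
  targets:
    - {"dx": 0.8, "dy": -0.6, "dz": 0, "wx": 0, "wy": 0, "wz": 0, "jaw": 0}
    - {"dx": 0, "dy": 0, "dz": -3.5, "wx": 0, "wy": 0, "wz": 0, "jaw": 0}
    - {"dx": 0, "dy": 0, "dz": -2.5, "wx": 0, "wy": 0, "wz": 0, "jaw": 0}
    - {"dx": 0, "dy": 0, "dz": -0.9, "wx": 0, "wy": 0, "wz": 0, "jaw": 0}
    - {"dx": 0, "dy": 0, "dz": 0, "wx": 0, "wy": 0, "wz": 0, "jaw": 0}

```text
t: 6.85
tool_pos: [0.4917, -0.2987, 0.1413]
tcp_rot: [-0.004, 0.743, -0.669, -0.001]
force: [-0.1, 0.1, -0.0]
finger_gap: 0.0006
```

Emit:
send_rows:
  targets:
    - {"dx": 1, "dy": 0.1, "dz": -0.3, "wx": 0, "wy": 0, "wz": 0, "jaw": 0}
    - {"dx": 1, "dy": 0.1, "dz": -0.1, "wx": 0, "wy": 0, "wz": 0, "jaw": 0}
    - {"dx": 1, "dy": 0.1, "dz": 0, "wx": 0, "wy": 0, "wz": 0, "jaw": 0}
    - {"dx": 0.8, "dy": 0.1, "dz": 0, "wx": 0, "wy": 0, "wz": 0, "jaw": 0}
    - {"dx": 0.8, "dy": 0.1, "dz": 0, "wx": 0, "wy": 0, "wz": 0, "jaw": 0}
    - {"dx": 0.8, "dy": 0, "dz": 0, "wx": 0, "wy": 0, "wz": 0, "jaw": 0}

```text
t: 7.35
tool_pos: [0.5546, -0.2932, 0.14]
tcp_rot: [-0.005, 0.743, -0.669, 0.0]
force: [-0.8, 0.4, -0.2]
finger_gap: 0.0006
```

```bash
python3 snap.py 6
```

```text
{'t': 7.35, 'tool_pos': [0.5546, -0.2932, 0.14], 'tcp_rot': [-0.0051, 0.7435, -0.6687, 0.0004], 'force': [-0.8288, 0.3532, -0.1828], 'finger_gap': 0.0006}
top 5.894736842105263
scene 4.869565217391305
shrink 0.7497656982193065
```

View pics/s6.png

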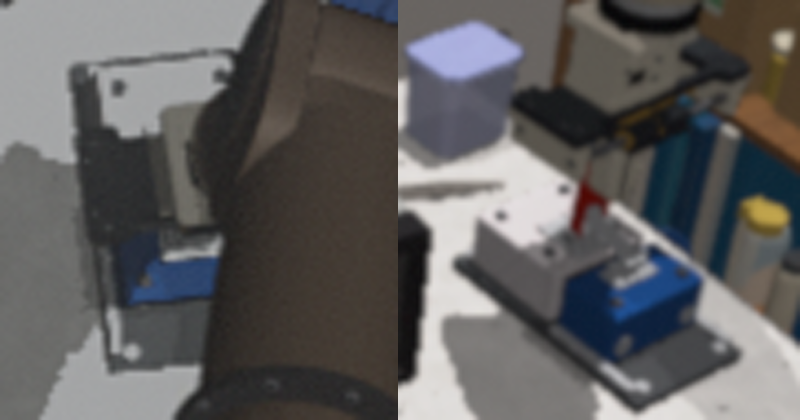

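Emit:
send_rows:
  targets:
    - {"dx": 0.8, "dy": 0.1, "dz": -0.1, "wx": 0, "wy": 0, "wz": 0, "jaw": 0}
    - {"dx": 0.8, "dy": 0.1, "dz": 0, "wx": 0, "wy": 0, "wz": 0, "jaw": 0}
    - {"dx": 0.8, "dy": 0, "dz": 0, "wx": 0, "wy": 0, "wz": 0, "jaw": 0}
    - {"dx": 0.8, "dy": 0, "dz": -0.2, "wx": 0, "wy": 0, "wz": 0, "jaw": 0}

```text
t: 7.78
tool_pos: [0.587, -0.2917, 0.137]
tcp_rot: [-0.004, 0.743, -0.669, -0.0]
force: [-2.8, -0.3, -1.5]
finger_gap: 0.0002
```

```bash
python3 snap.py 7
```

```text
{'t': 7.7833, 'tool_pos': [0.587, -0.2917, 0.137], 'tcp_rot': [-0.0043, 0.7431, -0.6692, -0.0002], 'force': [-2.7692, -0.3031, -1.4536], 'finger_gap': 0.0002}
top 5.894736842105263
scene 4.869565217391305
shrink 0.7497656982193065
```

View pics/s7.png

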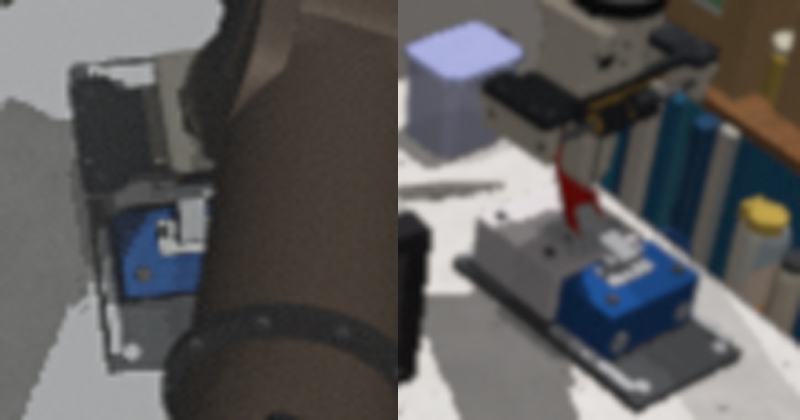

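Emit:
send_rows:
  targets:
    - {"dx": 0.9, "dy": 0.1, "dz": -0.1, "wx": 0, "wy": 0, "wz": 0, "jaw": 0}
    - {"dx": 0.9, "dy": 0, "dz": -0.3, "wx": 0, "wy": 0, "wz": 0, "jaw": 0}
    - {"dx": 0.7, "dy": 0, "dz": -0.6, "wx": 0, "wy": 0, "wz": 0, "jaw": 0}
    - {"dx": 0.6, "dy": 0.1, "dz": -0.7, "wx": 0, "wy": 0, "wz": 0, "jaw": 0}

```text
t: 8.22
tool_pos: [0.6196, -0.2908, 0.1191]
tcp_rot: [-0.004, 0.743, -0.67, -0.0]
force: [-1.1, 0.1, 1.2]
finger_gap: 0.0004
```

```bash
python3 snap.py 8
```

```text
{'t': 8.2167, 'tool_pos': [0.6196, -0.2908, 0.1191], 'tcp_rot': [-0.0038, 0.7426, -0.6697, -0.0001], 'force': [-1.0805, 0.0696, 1.2376], 'finger_gap': 0.0004}
top 5.894736842105263
scene 4.869565217391305
shrink 0.7497656982193065
```

View pics/s8.png

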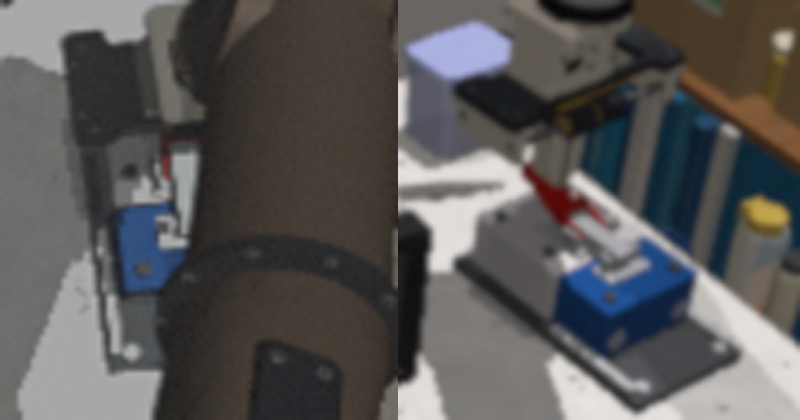

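Emit:
send_rows:
  targets:
    - {"dx": 0.4, "dy": 0, "dz": -0.8, "wx": 0, "wy": 0, "wz": 0, "jaw": 0}
    - {"dx": 0.2, "dy": 0, "dz": -0.8, "wx": 0, "wy": 0, "wz": 0, "jaw": 0}
    - {"dx": 0, "dy": 0, "dz": -0.6, "wx": 0, "wy": 0, "wz": 0, "jaw": 0}
    - {"dx": 0, "dy": 0, "dz": -0.4, "wx": 0, "wy": 0, "wz": 0, "jaw": 0}

```text
t: 8.65
tool_pos: [0.6278, -0.2895, 0.0911]
tcp_rot: [-0.005, 0.743, -0.669, 0.001]
force: [-16.5, 4.7, 50.9]
finger_gap: 0.0005
```

Emit:
send_rows:
  targets:
    - {"dx": 0, "dy": 0, "dz": 0.5, "wx": 0, "wy": 0, "wz": 0, "jaw": 0}
    - {"dx": 0, "dy": 0, "dz": 2, "wx": 0, "wy": 0, "wz": 0, "jaw": 0}
    - {"dx": 0, "dy": 0, "dz": 4, "wx": 0, "wy": 0, "wz": 0, "jaw": 0}
    - {"dx": 0, "dy": 0, "dz": 4, "wx": 0, "wy": 0, "wz": 0, "jaw": 0}
    - {"dx": -4, "dy": 0, "dz": 2, "wx": 0, "wy": 0, "wz": 0, "jaw": 0}
    - {"dx": -4, "dy": 0, "dz": 2, "wx": 0, "wy": 0, "wz": 0, "jaw": 0}
    - {"dx": -4, "dy": 0, "dz": 0, "wx": 0, "wy": 0, "wz": 0, "jaw": 0}
    - {"dx": -4, "dy": 0, "dz": 0, "wx": 0, "wy": 0, "wz": 0, "jaw": 0}
    - {"dx": -4, "dy": 0, "dz": 0, "wx": 0, "wy": 0, "wz": 0, "jaw": 0}
    - {"dx": 0, "dy": 0, "dz": 0, "wx": 0, "wy": 0, "wz": 0, "jaw": 0}

```text
t: 9.48
tool_pos: [0.4229, -0.2866, 0.2355]
tcp_rot: [-0.005, 0.744, -0.668, 0.0]
force: [-1.1, 0.5, -0.7]
finger_gap: 0.0003
```

```bash
python3 snap.py 9
python3 - <<'E'
from h import *
s=load("scene9.npz"); x0,y0,a=.5725,-.292,.077
hsv=cv2.cvtColor(s["img"],cv2.COLOR_BGR2HSV)
m=((hsv[...,0]<8)|(hsv[...,0]>172))&(hsv[...,1]>140)&(hsv[...,2]>60)
P=[]
for v,u in zip(*np.nonzero(m[150:200,320:380])):
    p=w(s,u+320,v+150); d=p[:2]-[x0,y0]; P.append([d[0]*np.cos(a)+d[1]*np.sin(a),-d[0]*np.sin(a)+d[1]*np.cos(a),p[2]])
P=np.array(P);print(len(P),np.round(np.percentile(P,[5,50,95],axis=0),3).tolist(), np.polyfit(P[:,0],P[:,2],1))
for n in("top","scene"):
    cv2.imwrite(f"pics/{n}9.png",load(f"{n}9.npz")["img"])
E
```

```text
{'t': 9.4833, 'tool_pos': [0.4229, -0.2866, 0.2355], 'tcp_rot': [-0.0051, 0.744, -0.6682, 0.0005], 'force': [-1.0722, 0.5095, -0.7199], 'finger_gap': 0.0003}
top 5.894736842105263
scene 4.869565217391305
shrink 0.7497656982193065
85 [[0.023, -0.008, 0.067], [0.049, 0.006, 0.069], [0.071, 0.014, 0.077]] [-0.08231737  0.0740129 ]
```

View pics/s9.png

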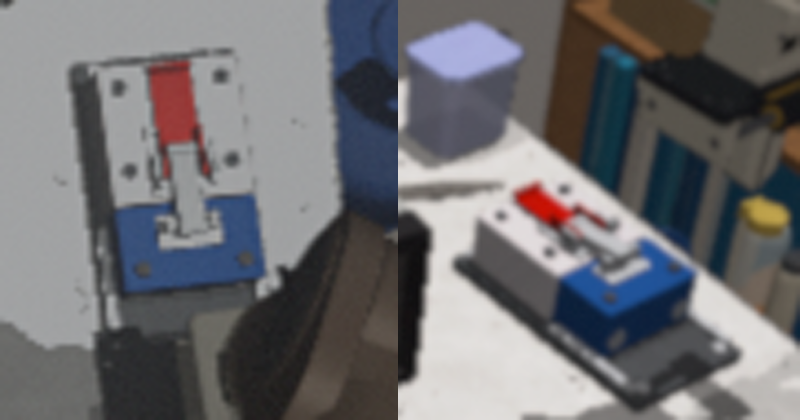

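View pics/scene9.png

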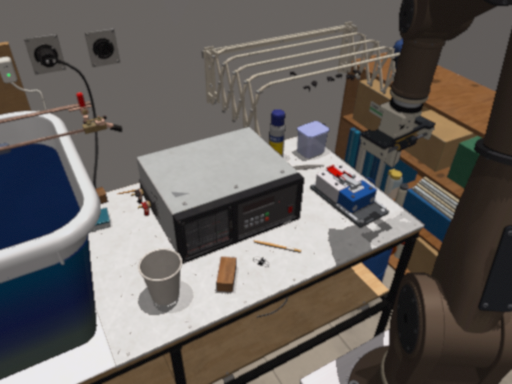

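The lever lies flat, with its face at about z 0.068. The blue half is flush against the aluminium half, the claw is over the keeper and the other things are where they were. The gripper is clear.

```bash
python3 -c "
from bench import sign_off
print(sign_off())"
```

```text
the job is handed in; nothing more can be done
None
```

The mould is shut and latched, and I handed the job in at about 9.6 s of the 48 s allowed.

**What I did**
1. I pushed the blue half in with the closed fingers until the spring pins resisted at about 9 N, with an estimated opening of 4 mm.
2. I threw the red lever to its stop, where the force rose to 11 N, and the claw dropped behind the keeper.
3. I swung the lever back over and pressed it down until it bottomed.

**Last checks**
- **Lever:** flat on the aluminium half, face height about 0.067–0.069 m against the 0.067 m given. It stayed down after I let go. A few depth readings near the lever's edges came out higher, up to 0.077 m, and I put that down to depth noise.
- **Mould:** the pictures show no gap between the halves and the claw over the keeper.
- **Other things:** none looked moved in the scene picture; I did not measure their positions.
- **Force:** the last press peaked at about 51 N through the fingertips (limit at the wrist 120 N). That is harder than it needed, and I eased off at once. The arm and gripper body showed no sign of touching anything.

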